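# Clear the bottles, fetch the jar behind them, restock the caddy by colour

### The job

The small amber jar with the green lid is hemmed in by three bottles on the supply caddy: first stand all three bottles in the black side tray, then, with the bottles waiting there, take the jar out and stand it wholly on the round green mat. After that put every bottle back on the caddy, each standing wholly on the disc of its own colour (they may have been mixed up before). Keep the bottles and the jar upright all the time and set them down gently, without dropping them.

Things in the scene. Friction and masses are not known exactly. Their poses are not given: they have to be found in the camera images.
- bottle_red: Closed white plastic bottle with a red cap and red band, loose, about 0.14 kg: a plain upright cylinder 44 mm in diameter and 120 mm tall over its whole height (the cap, as wide as the body, is the top 25 mm). Origin at the centre of its underside, z up. Can be gripped from above anywhere on its sides. At the start it stands on one of the three discs, not necessarily its own
- bottle_blue: Closed white plastic bottle with a blue cap and blue band, loose, about 0.14 kg: a plain upright cylinder 44 mm in diameter and 120 mm tall over its whole height (the cap, as wide as the body, is the top 25 mm). Origin at the centre of its underside, z up. Can be gripped from above anywhere on its sides. At the start it stands on one of the three discs, not necessarily its own
- bottle_yellow: Closed white plastic bottle with a yellow cap and yellow band, loose, about 0.14 kg: a plain upright cylinder 44 mm in diameter and 120 mm tall over its whole height (the cap, as wide as the body, is the top 25 mm). Origin at the centre of its underside, z up. Can be gripped from above anywhere on its sides. At the start it stands on one of the three discs, not necessarily its own
- jar: Small amber glass jar with a green lid, loose, about 0.06 kg: a plain upright cylinder 34 mm in diameter and 45 mm tall (the lid, as wide as the jar, is the top 13 mm). Origin at the centre of its underside, z up. At the start it stands on the caddy board with a bottle in front of it (caddy -x side) and one on each side, 17 to 19 mm of free gap to each, so that a gripper hardly fits around it until the bottles are gone
- caddy: Supply caddy, fixed: white board 200 x 200 mm, 8 mm thick, with a blue rim 30 mm high and 5 mm thick along its back (+x) edge only. Origin at the centre of its underside, at table height; z up. Its top carries the three discs, the bottles, the jar (at about x +30 mm, y 0 in this frame), and in its two front corners a low pill box and a tape roll (under 20 mm high)
- disc_red: Flat red disc, 68 mm in diameter, 3 mm thick, fixed on the caddy board: the place of the red bottle. Origin at the centre of its underside (8 mm above the table), z up; its top is 3 mm above the origin. The three discs lie around the jar's place, one in front, one on each side, 58 mm from it and at least 80 mm from each other; which colour is where varies
- disc_blue: Flat blue disc, 68 mm in diameter, 3 mm thick, fixed on the caddy board: the place of the blue bottle. Origin at the centre of its underside (8 mm above the table), z up; its top is 3 mm above the origin. The three discs lie around the jar's place, one in front, one on each side, 58 mm from it and at least 80 mm from each other; which colour is where varies
- disc_yellow: Flat yellow disc, 68 mm in diameter, 3 mm thick, fixed on the caddy board: the place of the yellow bottle. Origin at the centre of its underside (8 mm above the table), z up; its top is 3 mm above the origin. The three discs lie around the jar's place, one in front, one on each side, 58 mm from it and at least 80 mm from each other; which colour is where varies
- tray: Black open side tray, fixed: 130 mm (its x) by 260 mm (its y) outside, 20 mm high, walls 4 mm, floor about 4 mm thick. Origin at the centre of its underside, at table height; z up. Empty at the start: room for the three bottles in a row along its y
- mat: Round green mat, 60 mm in diameter, 3 mm thick, fixed on the table: the place of the jar. Origin at the centre of its underside, at table height; its top is 3 mm above. A metal bowl (90 mm wide, 30 mm high) stands about 125 mm from it on the robot's side and a spray bottle (60 mm wide, 180 mm tall) about 150 mm beyond it

How it is judged:
On the way, in this order (a step that is already met when the one before it is completed fails the run):
1. all three bottles stand upright in the side tray, let go (x of bottle_red in the frame of tray between -0.05 and 0.05 m and y of bottle_red in the frame of tray between -0.115 and 0.115 m and z of bottle_red in the frame of tray between -0.002 and 0.012 m and angle between each of bottle_red, bottle_blue, bottle_yellow's own z axis and vertical below 0.12 rad and x of bottle_blue in the frame of tray between -0.05 and 0.05 m and y of bottle_blue in the frame of tray between -0.115 and 0.115 m and z of bottle_blue in the frame of tray between -0.002 and 0.012 m and x of bottle_yellow in the frame of tray between -0.05 and 0.05 m and y of bottle_yellow in the frame of tray between -0.115 and 0.115 m and z of bottle_yellow in the frame of tray between -0.002 and 0.012 m and contact force between the fingers and bottle_red below 0.1 N and contact force between the fingers and bottle_blue below 0.1 N and contact force between the fingers and bottle_yellow below 0.1 N), for 0.2 s.
2. the jar stands on the green mat while all three bottles wait in the tray (horizontal distance between jar and mat below 0.015 m and z of jar in the frame of mat between 0 and 0.007 m and angle between each of jar, bottle_red, bottle_blue, bottle_yellow's own z axis and vertical below 0.12 rad and x of bottle_red in the frame of tray between -0.05 and 0.05 m and y of bottle_red in the frame of tray between -0.115 and 0.115 m and z of bottle_red in the frame of tray between -0.002 and 0.012 m and x of bottle_blue in the frame of tray between -0.05 and 0.05 m and y of bottle_blue in the frame of tray between -0.115 and 0.115 m and z of bottle_blue in the frame of tray between -0.002 and 0.012 m and x of bottle_yellow in the frame of tray between -0.05 and 0.05 m and y of bottle_yellow in the frame of tray between -0.115 and 0.115 m and z of bottle_yellow in the frame of tray between -0.002 and 0.012 m and contact force between the fingers and jar below 0.1 N), for 0.2 s.
At the end, for the whole second after the job is handed in: Each bottle stands upright (within 7 degrees) on the disc of its own colour, its axis within 14 mm of the disc's centre; the jar stands upright on the green mat, within 15 mm of its centre; all released and at rest (horizontal distance between bottle_red and disc_red below 0.014 m and z of bottle_red in the frame of disc_red between 0 and 0.007 m and angle between each of bottle_red, bottle_blue, bottle_yellow, jar's own z axis and vertical below 0.12 rad and horizontal distance between bottle_blue and disc_blue below 0.014 m and z of bottle_blue in the frame of disc_blue between 0 and 0.007 m and horizontal distance between bottle_yellow and disc_yellow below 0.014 m and z of bottle_yellow in the frame of disc_yellow between 0 and 0.007 m and horizontal distance between jar and mat below 0.015 m and z of jar in the frame of mat between 0 and 0.007 m and linear speed of each of bottle_red, bottle_blue, bottle_yellow, jar below 0.03 m/s and contact force between the fingers and bottle_red below 0.1 N and contact force between the fingers and bottle_blue below 0.1 N and contact force between the fingers and bottle_yellow below 0.1 N and contact force between the fingers and jar below 0.1 N); the robot touches nothing.
It fails at once if a bottle or the jar is tipped more than 30 degrees (angle between any of bottle_red, bottle_blue, bottle_yellow, jar's own z axis and vertical above 0.52 rad).
It fails at once if a bottle or the jar is dropped (falls free faster than 0.5 m/s, about 13 mm) ((linear speed of bottle_red above 0.5 m/s and contact force between the fingers and bottle_red below 0.02 N) or (linear speed of bottle_blue above 0.5 m/s and contact force between the fingers and bottle_blue below 0.02 N) or (linear speed of bottle_yellow above 0.5 m/s and contact force between the fingers and bottle_yellow below 0.02 N) or (linear speed of jar above 0.5 m/s and contact force between the fingers and jar below 0.02 N)).
It also fails if it takes over 150 s, if anything falls off the work surface, if the arm or the gripper's body presses on something with over 40 N, if the wrist force passes 120 N, or if a joint passes its speed limit or range.

### The arm

A 6-joint arm with a two-finger parallel gripper is mounted at the origin on the work surface. World frame = base frame: x ahead of the robot, y to its left, z up, the work surface at z = 0. Lengths are in m, angles in rad, forces in N, time in s.
With the tool pointing down it reaches from about 0.325 to 0.9 m from the base axis. Payload 6.1 kg.
Tool frame: the origin (TCP) lies on the centre line of the jaws, within the pads' length; the fingertips stand 8 mm ahead of it and the grasp point (between the pads) lies 11 mm behind it; z points along the fingers, y is the line along which they close (so a half turn about z gives the same grasp; the last joint's range is limited). The gripper opens to 87 mm and grips with 3 to 60 N. Pads are 19 mm wide; open, the fingers measure 117 mm over their backs; the gripper's body (75 mm by 190 mm) begins 51 mm behind the grasp point.
Start: joints at [1.169, 0.22, 1.526, -0, 1.395, -0.126], TCP at [0.17, 0.601, 0.231] pointing down, gripper open.
Joint ranges: [-2.98, 2.98], [-0.91, 2.08], [0.09, 2.57], [-1.24, 4.39], [0.2, 2.65], [-2.68, 2.68]. Speed limits (rad/s): [2.57, 2.57, 3.01, 3.14, 3.14, 3.14].

### API

Orientations are given as [roll, pitch, yaw] about the fixed x, y, z axes, in that order (R = Rz(yaw) Ry(pitch) Rx(roll)).
In Python, from cell import * gives the robot as it stands. The module is installed in compiled form; this text tells all that it offers.
- The arm moves only by the shell command python3 -m creep 'ROWS' [FORCE]. ROWS is JSON, a list of rows, each a list of 7 numbers: the shift along the tool's x, y, z scaled (see below), then the turn, a rotation vector about the tool's x, y, z scaled (see below), then the closure, from -1 (fully open) to 1 (shut). In form: [[dx, dy, dz, wx, wy, wz, hand], ...]. A call has 1 to 20 rows; each row is the pose to reach, as a shift and turn from the pose commanded when the call began, along the tool's axes at that moment; what a row does not reach only later rows make up. The controller multiplies each number of a shift by 800 mm and each number of a turn by 2 rad. A row lasts 1/8 s, in which the tool goes at most 62.5 mm and 10.7 degrees, less where a joint would pass 70% of its speed; a pose out of reach is approached as far as the arm can. A call with a number of a shift or a turn outside -1 to 1 is refused whole. A call with a gripper value outside its range is refused whole. The fingers move at their own pace and stop on an object; FORCE is the grip in N (left out, the last holds). Time passes only in rows, so rows that repeat a pose let the fingers close. It gives the time, the measured TCP pose, the force, the opening and the grip force at its end, in the units of the state.
- get_obs(): the state, without advancing time (a new reading comes with each control period).
- snapshot(name): name is "scene" or "top" or "wrist"; returns a dict with "frame" (384x512x3 uint8, red, green, blue), "range_z" (384x512 float32, m along the optical axis (not along the pixel's ray), 0 where there is no reading), "vfov" (degrees; the focal length in pixels is half the picture's height over the tangent of half this angle, whatever the lens; pixels are square), "cx", "cy" (the principal point, pixels), "camera_from_world" (4x4, takes a point from world to camera coordinates). Camera axes: x right, y up, looking along -z (the intrinsics and any distortion apply to the point x, -y, -z); pixel columns grow to the right and rows downward; lengths in m; the calibration is good to about 2 mm. A picture is of the moment at which its call begins.
- finish_job(): hands the job in; it is judged then, once.
The state is a dict: "time_s": time; "joint_pos": joint angles; "joint_velocities": joint speeds; "joint_efforts": joint torques, N m; "ee_pos": TCP position; "orientation": TCP orientation; "force": force on the tool from outside, world axes, zero at the start; "moment": the same for the moment, N m; "gripper_width": opening from 0.0 (shut) to 1.0 (fully open); "grip_force": force on a finger pad.
Only numpy, scipy, OpenCV 4.12 (cv2) and the standard library are available. Lean on these libraries where they do the work, as an engineer would, in place of code of your own. Each camera call takes 0.05 s, during which the arm holds its last target. There are 200 camera calls.

## Working session

There is one attempt and no reset: what is moved stays moved. The work goes in short steps, Python scripts to look and compute and a shell command to move; the robot and the scene stay as the last step left them, time stands still between calls to the robot, and variables do not carry over. Pictures are saved under pics/ and viewed, at most 14 in all, crops included, and the job is handed in when it is done.

```bash
mkdir -p pics
python3 - <<'E'
from cell import *
import cv2,numpy as np
o=get_obs(); print({k:np.round(v,3).tolist() for k,v in o.items()})
for n in ("scene","top"):
    s=snapshot(n); cv2.imwrite(f"pics/{n}0.png",s["frame"][:,:,::-1]); print(n,s["vfov"],s["cx"],s["cy"],np.round(s["camera_from_world"],3).tolist(),[k for k in s], (s["range_z"]>0).mean())
E
```

```text
{'time_s': 0.0, 'joint_pos': [1.169, 0.221, 1.528, 0.0, 1.395, -0.126], 'joint_velocities': [-0.002, 0.001, -0.001, 0.001, 0.001, -0.002], 'joint_efforts': [-0.0, -49.461, -38.738, 0.07, 0.058, -0.0], 'ee_pos': [0.17, 0.601, 0.229], 'orientation': [-3.14, -0.0, 2.866], 'force': [0.113, 0.088, -0.967], 'moment': [-0.056, -0.065, -0.047], 'grip_force': 0.0, 'gripper_width': 1.0}
scene 51.90597862675901 249.6843137574285 190.21490769957867 [[0.892, 0.451, -0.002, -0.436], [-0.301, 0.599, 0.742, 0.129], [0.336, -0.661, 0.671, -1.182], [0.0, 0.0, 0.0, 1.0]] ['frame', 'range_z', 'vfov', 'cx', 'cy', 'camera_from_world'] 0.9959208170572916
top 52.776356440319546 255.63446870685792 193.93228279217573 [[0.189, -0.982, 0.005, -0.087], [0.957, 0.185, 0.222, -0.506], [-0.219, -0.037, 0.975, -0.884], [0.0, 0.0, 0.0, 1.0]] ['frame', 'range_z', 'vfov', 'cx', 'cy', 'camera_from_world'] 0.9960530598958334
```

View pics/scene0.png

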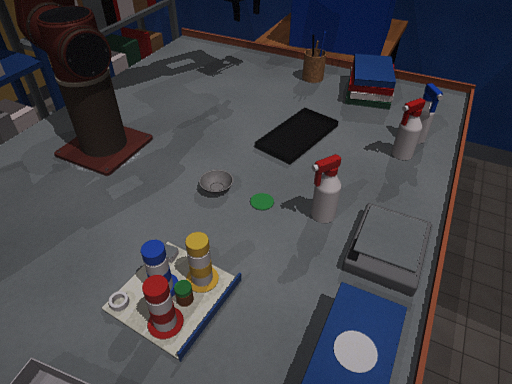

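View pics/top0.png

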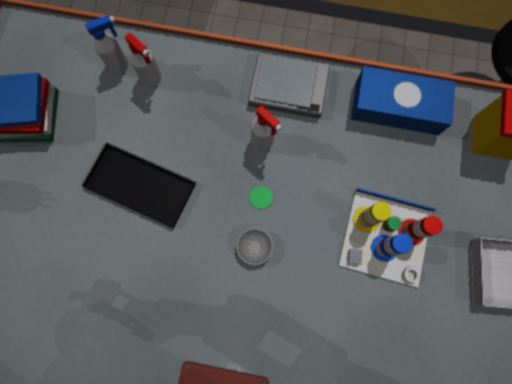

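Scene: red bottle (158,305), blue (155,260), yellow (199,258), jar (184,292), tray (297,135), mat (262,201). Top view: caddy around (388,238), mat (261,197), tray (140,185), bowl (254,247), spray bottle (263,130). All the bottles seem to stand on their own disc colours.

```bash
cat > h.py <<'E'
from cell import *
import cv2,numpy as np
def grab(n):
    s=snapshot(n); r=s["range_z"]; h,w=r.shape
    f=h/2/np.tan(np.radians(s["vfov"]/2)); v,u=np.mgrid[:h,:w]
    ray=np.dstack([(u-s["cx"])/f,-(v-s["cy"])/f,-np.ones((h,w))])
    T=np.linalg.inv(s["camera_from_world"]); d=ray@T[:3,:3].T
    s["d"]=d; s["o"]=T[:3,3]; s["P"]=d*r[...,None]+T[:3,3]; s["hsv"]=cv2.cvtColor(s["frame"],cv2.COLOR_RGB2HSV)
    return s
def plane(s,z): # xy of each pixel's ray on plane z
    k=(z-s["o"][2])/s["d"][...,2]; return (s["d"]*k[...,None]+s["o"])[...,:2]
H={"red":[(0,7),(173,180)],"yellow":[(18,34)],"green":[(45,85)],"blue":[(100,125)]}
def col(s,c,S=110,V=50):
    h=s["hsv"]; m=np.zeros(h.shape[:2],bool)
    for a,b in H[c]: m|=(h[...,0]>=a)&(h[...,0]<=b)
    return m&(h[...,1]>S)&(h[...,2]>V)
def big(m):
    n,l,st,_=cv2.connectedComponentsWithStats(m.astype(np.uint8)); 
    return l==1+st[1:,4].argmax()
def circ(s,m,z):
    p=plane(s,z)[m].astype(np.float32); (c,r)=cv2.minEnclosingCircle(p)
    return np.round(c,4),round(r*2,4),np.round(p.mean(0),4),round(float(np.median(s["P"][m][:,2])),4),int(m.sum())
E
python3 - <<'E'
from h import *
for n in("top","scene"):
    s=grab(n);P=s["P"];X,Y,Z=P[...,0],P[...,1],P[...,2]
    t=cv2.boundingRect  
    near=(X>.2)&(X<.8)&(Y<-.1)&(Y>-.75)
    for c in("red","blue","yellow"):
        m=col(s,c)&near&(Z>.124)&(Z<.138)
        print(n,c,circ(s,big(m),.131) if m.any() else None)
    m=col(s,"green",60)&near&(Z>.046)&(Z<.06); print(n,"jar",circ(s,big(m),.053) if m.any() else None)
    m=col(s,"green",60)&(abs(Z-.003)<.008)&(X>.2)&(X<.9); print(n,"mat",circ(s,big(m),.003))
    m=(s["hsv"][...,2]<45)&(Z<.035)&(X>.3)&(X<.9)&(Y>0.05)&(Y<.7); m=big(m)
    p=plane(s,.012)[m].astype(np.float32); print(n,"tray",cv2.minAreaRect(p),np.median(Z[m]))
    m=big((abs(Z-.008)<.006)&(s["hsv"][...,1]<70)&(s["hsv"][...,2]>120)&near); p=plane(s,.008)[m].astype(np.float32); print(n,"caddy",cv2.minAreaRect(p),np.median(Z[m]))
E
```

```text
top red (array([ 0.5023, -0.3874]), 0.0451, array([ 0.5022, -0.3877], dtype=float32), 0.1298, 312)
top blue (array([ 0.4497, -0.3249]), 0.0449, array([ 0.4496, -0.3254], dtype=float32), 0.1299, 315)
top yellow (array([ 0.5122, -0.2722]), 0.0442, array([ 0.5116, -0.2727], dtype=float32), 0.1299, 293)
top jar (array([ 0.5072, -0.3299]), 0.0337, array([ 0.5069, -0.3298], dtype=float32), 0.0517, 146)
top mat (array([ 0.5194, -0.0022]), 0.0635, array([ 0.5194, -0.0019], dtype=float32), 0.0016, 456)
top tray ((0.49085068702697754, 0.31083956360816956), (0.2626047134399414, 0.12947030365467072), 76.72798156738281) 0.003209710785083031
top caddy ((0.4772961139678955, -0.2700631618499756), (0.08249759674072266, 0.18884417414665222), 85.58386993408203) 0.006834220281789927
scene red (array([ 0.5082, -0.391 ]), 0.0483, array([ 0.5083, -0.3909], dtype=float32), 0.1312, 484)
scene blue (array([ 0.4552, -0.329 ]), 0.0487, array([ 0.4558, -0.3289], dtype=float32), 0.1313, 386)
scene yellow (array([ 0.5179, -0.2767]), 0.05, array([ 0.5179, -0.2762], dtype=float32), 0.1314, 368)
scene jar (array([ 0.5128, -0.3333]), 0.038, array([ 0.5132, -0.3322], dtype=float32), 0.0535, 223)
scene mat (array([ 5.233e-01, -2.000e-04]), 0.0623, array([ 0.5233, -0.0007], dtype=float32), 0.0039, 324)
scene tray ((0.49583950638771057, 0.31374821066856384), (0.2833248972892761, 0.14302513003349304), 76.73063659667969) 0.006409593810099756
scene caddy ((0.4765014052391052, -0.3299160599708557), (0.20009547472000122, 0.1903224140405655), 86.42997741699219) 0.00842054404434156
```

```bash
cat >> h.py <<'E'
def rows(*T): # targets (x,y,z,yaw) -> scaled deltas from the present pose
    from scipy.spatial.transform import Rotation as Q
    o=get_obs(); R=Q.from_euler('xyz',o["orientation"]).as_matrix(); p=np.array(o["ee_pos"])
    for t in T:
        d=R.T@(np.array(t[:3])-p)/.8; w=Q.from_matrix(R.T@Q.from_euler('xyz',[np.pi,0,t[3]]).as_matrix()).as_rotvec()/2
        print(np.round(d,4).tolist(),np.round(w,4).tolist(), np.ceil(np.linalg.norm(d)*.8/.0625),np.ceil(np.degrees(np.linalg.norm(w)*2)/10.7))
E
python3 -m creep '[[-0.42,-0.336,-0.16,0,0,0.6475,-1],[-0.42,-0.336,-0.16,0,0,0.6475,-1],[-0.42,-0.336,-0.16,0,0,0.6475,-1],[-0.42,-0.336,-0.16,0,0,0.6475,-1],[-0.42,-0.336,-0.16,0,0,0.6475,-1],[-0.42,-0.336,-0.16,0,0,0.6475,-1],[-0.42,-0.336,-0.16,0,0,0.6475,-1],[-0.42,-0.336,-0.16,0,0,0.6475,-1],[-0.42,-0.336,-0.16,0,0,0.6475,-1],[-0.42,-0.336,-0.16,0,0,0.6475,-1]]' 25
python3 - <<'E'
from h import *
rows((.46,-.33,.36,np.pi/2))
E
```

```text
time_s: 1.45
ee_pos: [0.4193, 0.2523, 0.3577]
orientation: [-3.14, -0.0, 1.573]
force: [0.1, 0.0, -0.7]
gripper_width: 1.001
grip_force: 0.0
[-0.7279, 0.0492, -0.0029] [-0.0008, -0.0, 0.0012] 10.0 1.0
```

```bash
python3 -m creep '[[-0.728,0.05,0,0,0,0.001,-1],[-0.728,0.05,0,0,0,0.001,-1],[-0.728,0.05,0,0,0,0.001,-1],[-0.728,0.05,0,0,0,0.001,-1],[-0.728,0.05,0,0,0,0.001,-1],[-0.728,0.05,0,0,0,0.001,-1],[-0.728,0.05,0,0,0,0.001,-1],[-0.728,0.05,0,0,0,0.001,-1],[-0.728,0.05,0,0,0,0.001,-1],[-0.728,0.05,0,0,0,0.001,-1],[-0.728,0.05,0,0,0,0.001,-1],[-0.728,0.05,0,0,0,0.001,-1],[-0.728,0.05,0,0,0,0.001,-1]]'
python3 - <<'E'
from h import *
s=grab("wrist"); cv2.imwrite("pics/w1.png",s["frame"][:,:,::-1]); print(np.round(s["camera_from_world"],3).tolist(),s["vfov"])
Z=s["P"][...,2]
for c in("red","blue","yellow"):
    m=col(s,c)&(Z>.124)&(Z<.138)
    print(c,circ(s,big(m),.131) if m.any() else None)
m=col(s,"green",60)&(Z>.046)&(Z<.06); print("jar",circ(s,big(m),.053) if m.any() else None)
E
```

```text
time_s: 3.08
ee_pos: [0.4608, -0.3294, 0.359]
orientation: [3.141, 0.0, 1.571]
force: [-0.2, 0.3, 0.0]
gripper_width: 1.0
grip_force: 0.0
[[1.0, -0.0, 0.001, -0.46], [0.0, 0.967, -0.255, 0.38], [-0.001, 0.255, 0.967, -0.43], [0.0, 0.0, 0.0, 1.0]] 59.71848180208326
red (array([ 0.5039, -0.3872]), 0.045, array([ 0.5037, -0.3871], dtype=float32), 0.1312, 986)
blue (array([ 0.4512, -0.3254]), 0.044, array([ 0.4514, -0.3251], dtype=float32), 0.1313, 1074)
yellow (array([ 0.5131, -0.2729]), 0.0439, array([ 0.5131, -0.2727], dtype=float32), 0.1314, 1208)
jar (array([ 0.5092, -0.3299]), 0.0341, array([ 0.5093, -0.3297], dtype=float32), 0.0533, 453)
```

View pics/w1.png

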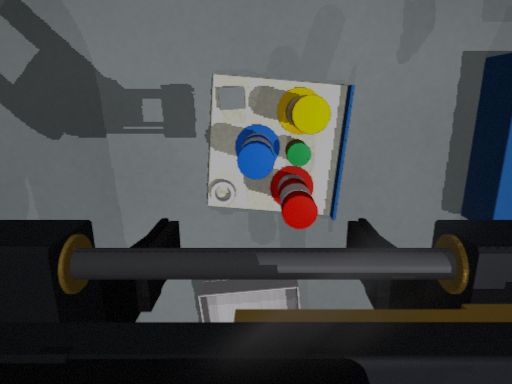

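The wrist view shows each bottle on a disc of its own colour (yellow 298,110; blue 257,145; red 292,186) and the jar at (298,153); positions agree with the other views to about 3 mm. I'll pick red first.

```bash
python3 -m creep '[[-0.0725,0.054,0.06,0,0,0,-1],[-0.0725,0.054,0.06,0,0,0,-1],[-0.0725,0.054,0.06,0,0,0,-1],[-0.0725,0.054,0.2,0,0,0,-1],[-0.0725,0.054,0.2,0,0,0,-1],[-0.0725,0.054,0.26,0,0,0,-1],[-0.0725,0.054,0.3,0,0,0,-1],[-0.0725,0.054,0.3425,0,0,0,-1],[-0.0725,0.054,0.3425,0,0,0,-1],[-0.0725,0.054,0.3425,0,0,0,-1],[-0.0725,0.054,0.3425,0,0,0,1],[-0.0725,0.054,0.3425,0,0,0,1],[-0.0725,0.054,0.3425,0,0,0,1],[-0.0725,0.054,0.3425,0,0,0,1],[-0.0725,0.054,0.3425,0,0,0,1],[-0.0725,0.054,0.3425,0,0,0,1],[-0.0725,0.054,0.3425,0,0,0,1],[-0.0725,0.054,0.3425,0,0,0,1]]' 25
```

```text
time_s: 5.38
ee_pos: [0.5034, -0.3892, 0.0845]
orientation: [3.142, 0.0, 1.569]
force: [-0.3, -0.6, -0.6]
gripper_width: 0.502
grip_force: 25.0
```

```bash
python3 -m creep '[[0,0,-0.06,0,0,0,1],[0,0,-0.12,0,0,0,1],[0,0,-0.2,0,0,0,1],[0,0,-0.245,0,0,0,1],[0.07,0,-0.245,0,0,0,1],[0.14,0,-0.245,0,0,0,1],[0.21,0,-0.245,0,0,0,1],[0.28,0,-0.245,0,0,0,1],[0.35,0,-0.245,0,0,0,1],[0.42,0,-0.245,0,0,0,1],[0.49,0,-0.245,0,0,0,1],[0.56,0,-0.245,0,0,0,1],[0.63,0,-0.245,0,0,0,1],[0.7,0,-0.245,0,0,0,1],[0.77,0,-0.245,0,0,0,1],[0.84,0.006,-0.245,0,0,0,1],[0.9,0.006,-0.245,0,0,0,1],[0.94,0.006,-0.245,0,0,0,1],[0.962,0.006,-0.245,0,0,0,1],[0.962,0.006,-0.245,0,0,0,1]]'
python3 - <<'E'
from h import *
rows((.5085,.381,.082,np.pi/2))
s=snapshot("top"); cv2.imwrite("pics/t2.png",s["frame"][:,:,::-1])
E
```

```text
time_s: 7.88
ee_pos: [0.5094, 0.3806, 0.28]
orientation: [-3.141, 0.001, 1.57]
force: [-0.3, 0.3, -1.1]
gripper_width: 0.501
grip_force: 25.0
[0.0007, -0.0009, 0.2475] [-0.0004, 0.0004, -0.0004] 4.0 1.0
```

View pics/t2.png

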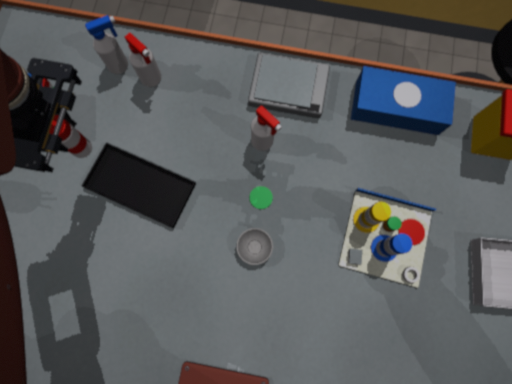

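The gripper is at (45,125) with the upright red bottle near (75,142). Parallax at that height puts it over the far end of the tray (105,165), as expected, and the red disc is visible at (411,232).

```bash
python3 -m creep '[[0,0,0.07,0,0,0,1],[0,0,0.14,0,0,0,1],[0,0,0.2,0,0,0,1],[0,0,0.23,0,0,0,1],[0,0,0.24,0,0,0,1],[0,0,0.2475,0,0,0,1],[0,0,0.2475,0,0,0,1],[0,0,0.2475,0,0,0,1]]'
python3 -m creep '[[0,0,0.0015,0,0,0,1],[0,0,0.003,0,0,0,1],[0,0,0.003,0,0,0,1]]'
```

```text
time_s: 8.93
ee_pos: [0.5105, 0.3807, 0.084]
orientation: [3.14, -0.001, 1.569]
force: [0.8, -0.1, -1.5]
gripper_width: 0.499
grip_force: 25.0
time_s: 9.3
ee_pos: [0.5096, 0.3803, 0.08]
orientation: [-3.141, 0.0, 1.569]
force: [0.1, -0.5, -0.6]
gripper_width: 0.497
grip_force: 25.0
```

```bash
python3 -m creep '[[0,0,0.0015,0,0,0,1],[0,0,0.003,0,0,0,1],[0,0,0.003,0,0,0,1]]'
python3 -m creep '[[0,0,0,0,0,0,0.2],[0,0,0,0,0,0,-0.4],[0,0,0,0,0,0,-1],[0,0,0,0,0,0,-1],[0,0,0,0,0,0,-1],[0,0,0,0,0,0,-1],[0,0,-0.07,0,0,0,-1],[0,0,-0.14,0,0,0,-1],[0,0,-0.2,0,0,0,-1],[0,0,-0.25,0,0,0,-1],[0,0,-0.25,0,0,0,-1],[0,0,-0.25,0,0,0,-1]]'
python3 - <<'E'
from h import *
rows((.4515,-.325,.28,np.pi/2),(.513,-.2725,.28,np.pi/2))
E
```

```text
time_s: 9.68
ee_pos: [0.5097, 0.3803, 0.0776]
orientation: [-3.141, 0.0, 1.569]
force: [-0.8, -0.2, -1.1]
gripper_width: 0.502
grip_force: 25.0
time_s: 11.18
ee_pos: [0.5094, 0.3802, 0.277]
orientation: [-3.141, 0.0, 1.569]
force: [0.2, -0.3, -0.2]
gripper_width: 0.996
grip_force: 0.0
[-0.8816, -0.0706, -0.0033] [-0.0004, 0.0002, -0.001] 12.0 1.0
[-0.8158, 0.0061, -0.0034] [-0.0004, 0.0002, -0.001] 11.0 1.0
```

```bash
python3 -m creep '[[-0.08,-0.07,0,0,0,0,-1],[-0.16,-0.07,0,0,0,0,-1],[-0.24,-0.07,0,0,0,0,-1],[-0.32,-0.07,0,0,0,0,-1],[-0.4,-0.07,0,0,0,0,-1],[-0.48,-0.07,0,0,0,0,-1],[-0.56,-0.07,0,0,0,0,-1],[-0.64,-0.07,0,0,0,0,-1],[-0.72,-0.07,0,0,0,0,-1],[-0.8,-0.07,0,0,0,0,-1],[-0.86,-0.07,0,0,0,0,-1],[-0.8815,-0.0705,0,0,0,-0.001,-1],[-0.8815,-0.0705,0,0,0,-0.001,-1],[-0.8815,-0.0705,0,0,0,-0.001,-1],[-0.8815,-0.0705,0,0,0,-0.001,-1]]'
python3 -m creep '[[0,0,0.07,0,0,0,-1],[0,0,0.14,0,0,0,-1],[0,0,0.2,0,0,0,-1],[0,0,0.24,0,0,0,-1],[0,0,0.24,0,0,0,-1],[0,0,0.24,0,0,0,-1],[0,0,0.24,0,0,0,1],[0,0,0.24,0,0,0,1],[0,0,0.24,0,0,0,1],[0,0,0.24,0,0,0,1],[0,0,0.24,0,0,0,1],[0,0,0.24,0,0,0,1],[0,0,0.24,0,0,0,1],[0,0,0.24,0,0,0,1]]'
python3 - <<'E'
from h import *
rows((.492,.311,.28,np.pi/2))
E
```

```text
time_s: 13.05
ee_pos: [0.452, -0.3234, 0.2772]
orientation: [-3.141, -0.001, 1.572]
force: [0.3, -0.1, 0.0]
gripper_width: 1.002
grip_force: 0.0
time_s: 14.8
ee_pos: [0.4519, -0.3247, 0.0857]
orientation: [-3.141, -0.0, 1.571]
force: [0.3, 0.1, -0.1]
gripper_width: 0.501
grip_force: 25.0
[0.7947, 0.0501, -0.2429] [-0.0001, -0.0, 0.0] 11.0 1.0
```

```bash
python3 -m creep '[[0,0,-0.06,0,0,0,1],[0,0,-0.12,0,0,0,1],[0,0,-0.2,0,0,0,1],[0,0,-0.243,0,0,0,1],[0.07,0.05,-0.243,0,0,0,1],[0.14,0.05,-0.243,0,0,0,1],[0.21,0.05,-0.243,0,0,0,1],[0.28,0.05,-0.243,0,0,0,1],[0.35,0.05,-0.243,0,0,0,1],[0.42,0.05,-0.243,0,0,0,1],[0.49,0.05,-0.243,0,0,0,1],[0.56,0.05,-0.243,0,0,0,1],[0.63,0.05,-0.243,0,0,0,1],[0.7,0.05,-0.243,0,0,0,1],[0.74,0.05,-0.243,0,0,0,1],[0.78,0.05,-0.243,0,0,0,1],[0.795,0.05,-0.243,0,0,0,1],[0.795,0.05,-0.243,0,0,0,1],[0.795,0.05,-0.243,0,0,0,1]]'
python3 -m creep '[[0,0,0.07,0,0,0,1],[0,0,0.14,0,0,0,1],[0,0,0.2,0,0,0,1],[0,0,0.23,0,0,0,1],[0,0,0.24,0,0,0,1],[0,0,0.245,0,0,0,1],[0,0,0.247,0,0,0,1],[0,0,0.247,0,0,0,1],[0,0,0.247,0,0,0,1]]'
```

```text
time_s: 17.18
ee_pos: [0.492, 0.3102, 0.28]
orientation: [-3.141, 0.001, 1.57]
force: [0.6, -0.3, -1.5]
gripper_width: 0.499
grip_force: 25.0
time_s: 18.3
ee_pos: [0.4924, 0.3115, 0.0834]
orientation: [3.14, -0.001, 1.571]
force: [0.2, 0.1, -1.5]
gripper_width: 0.495
grip_force: 25.0
```

```bash
python3 -m creep '[[0,0,0.0025,0,0,0,1],[0,0,0.005,0,0,0,1],[0,0,0.005,0,0,0,1],[0,0,0.005,0,0,0,1]]'
python3 -m creep '[[0,0,0,0,0,0,0.2],[0,0,0,0,0,0,-0.4],[0,0,0,0,0,0,-1],[0,0,0,0,0,0,-1],[0,0,0,0,0,0,-1],[0,0,0,0,0,0,-1],[0,0,-0.07,0,0,0,-1],[0,0,-0.14,0,0,0,-1],[0,0,-0.2,0,0,0,-1],[0,0,-0.25,0,0,0,-1],[0,0,-0.25,0,0,0,-1],[0,0,-0.25,0,0,0,-1]]'
python3 - <<'E'
from h import *
rows((.513,-.2725,.28,np.pi/2))
E
```

```text
time_s: 18.8
ee_pos: [0.492, 0.3113, 0.0787]
orientation: [3.141, -0.0, 1.571]
force: [-1.1, 0.1, 1.4]
gripper_width: 0.501
grip_force: 25.0
time_s: 20.3
ee_pos: [0.4916, 0.3111, 0.2779]
orientation: [-3.141, 0.0, 1.571]
force: [0.1, 0.0, -0.2]
gripper_width: 1.0
grip_force: 0.0
[-0.7295, 0.0268, -0.0024] [-0.0004, 0.0002, -0.0] 10.0 1.0
```

```bash
python3 -m creep '[[-0.08,0.027,0,0,0,0,-1],[-0.16,0.027,0,0,0,0,-1],[-0.24,0.027,0,0,0,0,-1],[-0.32,0.027,0,0,0,0,-1],[-0.4,0.027,0,0,0,0,-1],[-0.48,0.027,0,0,0,0,-1],[-0.56,0.027,0,0,0,0,-1],[-0.64,0.027,0,0,0,0,-1],[-0.7,0.027,0,0,0,0,-1],[-0.73,0.027,0,0,0,0,-1],[-0.73,0.027,0,0,0,0,-1],[-0.73,0.027,0,0,0,0,-1],[-0.73,0.027,0,0,0,0,-1]]'
python3 -m creep '[[0,0,0.07,0,0,0,-1],[0,0,0.14,0,0,0,-1],[0,0,0.2,0,0,0,-1],[0,0,0.24,0,0,0,-1],[0,0,0.24,0,0,0,-1],[0,0,0.24,0,0,0,-1],[0,0,0.24,0,0,0,1],[0,0,0.24,0,0,0,1],[0,0,0.24,0,0,0,1],[0,0,0.24,0,0,0,1],[0,0,0.24,0,0,0,1],[0,0,0.24,0,0,0,1],[0,0,0.24,0,0,0,1],[0,0,0.24,0,0,0,1]]'
python3 - <<'E'
from h import *
rows((.4755,.241,.28,np.pi/2))
E
```

```text
time_s: 21.92
ee_pos: [0.5138, -0.271, 0.2784]
orientation: [-3.141, -0.001, 1.573]
force: [0.5, 1.1, 0.4]
gripper_width: 0.998
grip_force: 0.0
time_s: 23.68
ee_pos: [0.5135, -0.2728, 0.0865]
orientation: [-3.142, -0.0, 1.571]
force: [0.6, 0.2, -0.5]
gripper_width: 0.503
grip_force: 25.0
[0.6422, -0.0476, -0.2419] [-0.0, -0.0, -0.0] 9.0 1.0
```

Contact in the tray should come at z = 0.0795.

```bash
python3 -m creep '[[0,0,-0.06,0,0,0,1],[0,0,-0.12,0,0,0,1],[0,0,-0.2,0,0,0,1],[0,0,-0.242,0,0,0,1],[0.07,-0.047,-0.242,0,0,0,1],[0.14,-0.047,-0.242,0,0,0,1],[0.21,-0.047,-0.242,0,0,0,1],[0.28,-0.047,-0.242,0,0,0,1],[0.35,-0.047,-0.242,0,0,0,1],[0.42,-0.047,-0.242,0,0,0,1],[0.49,-0.047,-0.242,0,0,0,1],[0.56,-0.047,-0.242,0,0,0,1],[0.6,-0.047,-0.242,0,0,0,1],[0.63,-0.0475,-0.242,0,0,0,1],[0.642,-0.0475,-0.242,0,0,0,1],[0.642,-0.0475,-0.242,0,0,0,1],[0.642,-0.0475,-0.242,0,0,0,1]]'
python3 -m creep '[[0,0,0.07,0,0,0,1],[0,0,0.14,0,0,0,1],[0,0,0.2,0,0,0,1],[0,0,0.23,0,0,0,1],[0,0,0.24,0,0,0,1],[0,0,0.247,0,0,0,1],[0,0,0.247,0,0,0,1],[0,0,0.249,0,0,0,1],[0,0,0.249,0,0,0,1],[0,0,0.249,0,0,0,1]]'
```

```text
time_s: 25.8
ee_pos: [0.4756, 0.2399, 0.28]
orientation: [-3.141, 0.001, 1.57]
force: [-0.1, -0.2, -1.9]
gripper_width: 0.502
grip_force: 25.0
time_s: 27.05
ee_pos: [0.4757, 0.241, 0.0813]
orientation: [3.141, -0.0, 1.571]
force: [-0.8, -1.2, -1.2]
gripper_width: 0.505
grip_force: 25.0
```

```bash
python3 -m creep '[[0,0,0.001,0,0,0,1],[0,0,0.002,0,0,0,1],[0,0,0.002,0,0,0,1]]'
python3 -m creep '[[0,0,0,0,0,0,0.2],[0,0,0,0,0,0,-0.4],[0,0,0,0,0,0,-1],[0,0,0,0,0,0,-1],[0,0,0,0,0,0,-1],[0,0,0,0,0,0,-1],[0,0,-0.07,0,0,0,-1],[0,0,-0.14,0,0,0,-1],[0,0,-0.2,0,0,0,-1],[0,0,-0.25,0,0,0,-1],[0,0,-0.25,0,0,0,-1],[0,0,-0.25,0,0,0,-1]]'
python3 - <<'E'
from h import *
rows((.46,-.30,.36,np.pi/2))
E
```

```text
time_s: 27.42
ee_pos: [0.4755, 0.2409, 0.0795]
orientation: [-3.142, -0.0, 1.571]
force: [-0.3, -0.3, 0.2]
gripper_width: 0.502
grip_force: 25.0
time_s: 28.92
ee_pos: [0.4752, 0.2407, 0.2786]
orientation: [-3.141, 0.0, 1.571]
force: [0.7, 0.1, -0.8]
gripper_width: 1.001
grip_force: 0.0
[-0.6759, -0.019, -0.1015] [-0.0004, 0.0001, -0.0] 9.0 1.0
```

```bash
python3 -m creep '[[-0.71,-0.019,-0.1,0,0,0,-1],[-0.71,-0.019,-0.1,0,0,0,-1],[-0.71,-0.019,-0.1,0,0,0,-1],[-0.71,-0.019,-0.1,0,0,0,-1],[-0.71,-0.019,-0.1,0,0,0,-1],[-0.71,-0.019,-0.1,0,0,0,-1],[-0.71,-0.019,-0.1,0,0,0,-1],[-0.71,-0.019,-0.1,0,0,0,-1],[-0.71,-0.019,-0.1,0,0,0,-1],[-0.71,-0.019,-0.1,0,0,0,-1],[-0.71,-0.019,-0.1,0,0,0,-1],[-0.71,-0.019,-0.1,0,0,0,-1],[-0.71,-0.019,-0.1,0,0,0,-1]]'
python3 - <<'E'
from h import *
s=grab("wrist"); cv2.imwrite("pics/w3.png",s["frame"][:,:,::-1]); Z=s["P"][...,2];X=s["P"][...,0]
for c in("red","blue","yellow"):
    m=col(s,c)&(Z>.0)&(Z<.02)&(X<.56); print(c,circ(s,big(m),.011))
m=col(s,"green",60)&(Z>.046)&(Z<.06); print("jar",circ(s,big(m),.053))
rows((.509,-.330,.36,np.pi/2),(.509,-.330,.03,np.pi/2))
s=grab("top"); cv2.imwrite("pics/t3.png",s["frame"][:,:,::-1]); Z=s["P"][...,2]
for c in("red","blue","yellow"):
    m=col(s,c)&(Z>.115)&(Z<.133)&(s["P"][...,1]>.1); print(c,circ(s,big(m),.124))
E
```

```text
time_s: 30.55
ee_pos: [0.4607, -0.3256, 0.3592]
orientation: [-3.142, -0.0, 1.573]
force: [0.9, 0.7, -0.2]
gripper_width: 0.999
grip_force: 0.0
red (array([ 0.5045, -0.3879]), 0.0674, array([ 0.5043, -0.3874], dtype=float32), 0.0113, 1385)
blue (array([ 0.4515, -0.3254]), 0.0671, array([ 0.4516, -0.3249], dtype=float32), 0.0113, 1523)
yellow (array([ 0.5135, -0.2726]), 0.0674, array([ 0.5137, -0.2722], dtype=float32), 0.0114, 1672)
jar (array([ 0.5093, -0.3297]), 0.0343, array([ 0.5093, -0.3296], dtype=float32), 0.0533, 452)
[-0.0054, 0.0604, -0.0007] [0.0001, -0.0, 0.001] 1.0 1.0
[-0.0054, 0.0603, 0.4118] [0.0001, -0.0, 0.001] 6.0 1.0
red (array([0.5066, 0.3767]), 0.0457, array([0.5065, 0.3771], dtype=float32), 0.1226, 284)
blue (array([0.4892, 0.3063]), 0.0462, array([0.4894, 0.3069], dtype=float32), 0.1227, 293)
yellow (array([0.4731, 0.2379]), 0.0453, array([0.4731, 0.238 ], dtype=float32), 0.1226, 296)
```

View pics/w3.png

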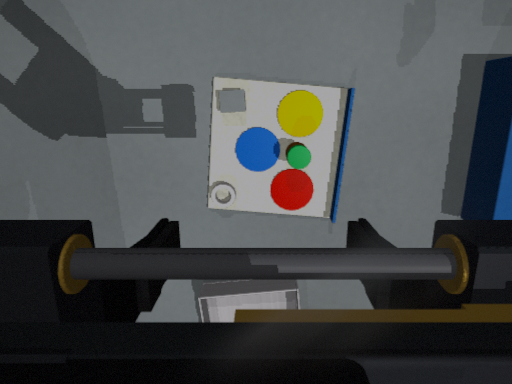

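View pics/t3.png

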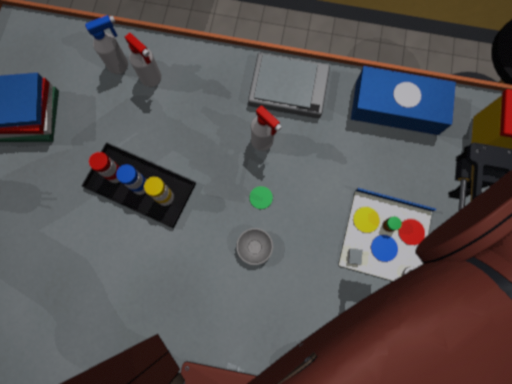

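All three bottles stand in the tray (red 100,160; blue 127,175; yellow 154,187 in the top view). In the wrist view the discs are clear and the jar is at (299,157). I'll turn to close along y and grip the jar.

```bash
python3 -m creep '[[-0.0055,0.0605,0.1,0,0,-0.785,-1],[-0.0055,0.0605,0.1,0,0,-0.785,-1],[-0.0055,0.0605,0.1,0,0,-0.785,-1],[-0.0055,0.0605,0.1,0,0,-0.785,-1],[-0.0055,0.0605,0.1,0,0,-0.785,-1],[-0.0055,0.0605,0.1,0,0,-0.785,-1],[-0.0055,0.0605,0.2,0,0,-0.785,-1],[-0.0055,0.0605,0.2,0,0,-0.785,-1],[-0.0055,0.0605,0.2,0,0,-0.785,-1],[-0.0055,0.0605,0.2,0,0,-0.785,-1],[-0.0055,0.0605,0.2,0,0,-0.785,-1],[-0.0055,0.0605,0.2,0,0,-0.785,-1],[-0.0055,0.0605,0.2,0,0,-0.785,-1]]'
python3 - <<'E'
from h import *
rows((.509,-.330,.0255,np.pi))
E
```

```text
time_s: 32.28
ee_pos: [0.5088, -0.3316, 0.1997]
orientation: [-3.141, 0.0, 3.14]
force: [0.6, -0.7, 1.2]
gripper_width: 0.998
grip_force: 0.0
[-0.0001, 0.0021, 0.2177] [-0.0002, 0.0002, -0.0006] 3.0 1.0
```

```bash
python3 -m creep '[[0,0.002,0.07,0,0,0,-1],[0,0.002,0.14,0,0,0,-1],[0,0.002,0.19,0,0,0,-1],[0,0.002,0.2175,0,0,0,-1],[0,0.002,0.2175,0,0,0,-1],[0,0.002,0.2175,0,0,0,-1],[0,0.002,0.2175,0,0,0,1],[0,0.002,0.2175,0,0,0,1],[0,0.002,0.2175,0,0,0,1],[0,0.002,0.2175,0,0,0,1],[0,0.002,0.2175,0,0,0,1],[0,0.002,0.2175,0,0,0,1],[0,0.002,0.2175,0,0,0,1],[0,0.002,0.2175,0,0,0,1],[0,0.002,0.2175,0,0,0,1]]' 15
python3 - <<'E'
from h import *
rows((.44,-.05,.3,np.pi),(.522,0,.3,np.pi))
E
```

```text
time_s: 34.15
ee_pos: [0.5087, -0.33, 0.0253]
orientation: [3.142, -0.0, 3.141]
force: [0.1, -0.2, -0.7]
gripper_width: 0.385
grip_force: 15.0
[0.0862, 0.3499, -0.3434] [0.0, -0.0, -0.0004] 7.0 1.0
[-0.0163, 0.4125, -0.3434] [0.0, -0.0, -0.0004] 7.0 1.0
```

```bash
python3 -m creep '[[0,0,-0.05,0,0,0,1],[0,0,-0.1,0,0,0,1],[0,0,-0.17,0,0,0,1],[0,0,-0.24,0,0,0,1],[0.02,0.05,-0.3,0,0,0,1],[0.04,0.12,-0.34,0,0,0,1],[0.06,0.19,-0.34,0,0,0,1],[0.06,0.26,-0.34,0,0,0,1],[0.06,0.32,-0.34,0,0,0,1],[0.06,0.37,-0.34,0,0,0,1],[0.06,0.41,-0.34,0,0,0,1],[0.06,0.412,-0.34,0,0,0,1],[0.06,0.412,-0.34,0,0,0,1],[0.06,0.412,-0.34,0,0,0,1]]'
python3 - <<'E'
from h import *
s=grab("wrist"); cv2.imwrite("pics/w4.png",s["frame"][:,:,::-1]); Z=s["P"][...,2]
m=col(s,"green",60)&(abs(Z-.003)<.008); print("mat",circ(s,big(m),.003))
m=(Z>.09)&(Z<.185)&(s["P"][...,0]>.55)&(s["P"][...,0]<.75); print(m.sum(), np.percentile(s["P"][m][:,0],[1,50]) if m.any() else 0)
rows((.522,0,.1,np.pi),(.522,0,.0205,np.pi))
E
```

```text
time_s: 35.9
ee_pos: [0.461, -0.0012, 0.2973]
orientation: [-3.141, -0.0, 3.14]
force: [0.7, -0.6, -0.6]
gripper_width: 0.387
grip_force: 15.0
mat (array([ 0.5209, -0.0007]), 0.0614, array([ 0.5167, -0.0007], dtype=float32), 0.0034, 1221)
0 0
[-0.0763, 0.0018, 0.2465] [-0.0001, -0.0001, -0.0011] 4.0 1.0
[-0.0763, 0.0018, 0.3459] [-0.0001, -0.0001, -0.0011] 5.0 1.0
```

View pics/w4.png

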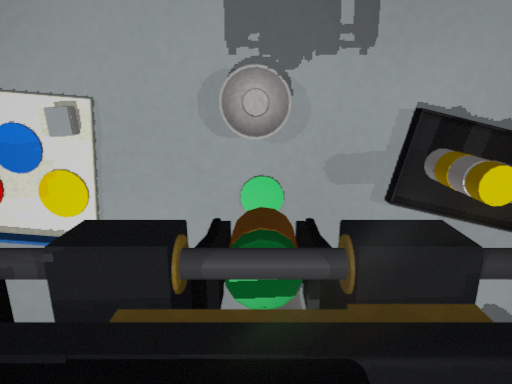

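The mat (262,195) is partly hidden by the jar (264,270), but the fitted 61 mm circle puts its centre at (0.521, -0.001), matching the earlier estimate. I'll lower the jar onto it.

```bash
python3 -m creep '[[-0.04,0,0.05,0,0,-0.001,1],[-0.075,0.0005,0.1,0,0,-0.001,1],[-0.075,0.0005,0.17,0,0,-0.001,1],[-0.075,0.0005,0.24,0,0,-0.001,1],[-0.075,0.0005,0.3,0,0,-0.001,1],[-0.075,0.0005,0.33,0,0,-0.001,1],[-0.075,0.0005,0.338,0,0,-0.001,1],[-0.075,0.0005,0.338,0,0,-0.001,1],[-0.075,0.0005,0.342,0,0,-0.001,1],[-0.075,0.0005,0.342,0,0,-0.001,1],[-0.075,0.0005,0.342,0,0,-0.001,1]]'
```

```text
time_s: 37.33
ee_pos: [0.5215, 0.0, 0.0244]
orientation: [-3.141, 0.001, -3.14]
force: [-0.8, 0.2, 0.3]
gripper_width: 0.388
grip_force: 15.0
```

```bash
python3 -m creep '[[0,0,0.0025,0,0,0,1],[0,0,0.0045,0,0,0,1],[0,0,0.0045,0,0,0,1],[0,0,0.0045,0,0,0,1]]'
python3 -m creep '[[0,0,0,0,0,0,0.1],[0,0,0,0,0,0,-0.4],[0,0,0,0,0,0,-1],[0,0,0,0,0,0,-1],[0,0,0,0,0,0,-1],[0,0,0,0,0,0,-1],[0,0,0,0,0,0,-1],[0,0,-0.07,0,0,0,-1],[0,0,-0.14,0,0,0,-1],[0,0,-0.2,0,0,0,-1],[0,0,-0.27,0,0,0,-1],[0,0,-0.35,0,0,0,-1],[0,0,-0.35,0,0,0,-1],[0,0,-0.35,0,0,0,-1]]' 25
python3 - <<'E'
from h import *
for n in ("top","wrist"):
    s=grab(n); cv2.imwrite(f"pics/{n}5.png",s["frame"][:,:,::-1]); Z=s["P"][...,2];X=s["P"][...,0];g=col(s,"green",60)&(X>.4)&(X<.65)
    m=g&(abs(Z-.047)<.008); print("jar",circ(s,big(m),.048))
    m=g&(abs(Z-.003)<.008); print("mat",circ(s,big(m),.003))
    for c in("red","blue","yellow"):
        m=col(s,c)&(Z>.115)&(Z<.133)&(s["P"][...,1]>.1); print(c,m.sum(),circ(s,big(m),.124) if m.any() else 0)
rows((.4755,.241,.28,np.pi/2),(.5095,.3805,.28,np.pi/2))
E
```

```text
time_s: 37.83
ee_pos: [0.521, 0.0001, 0.0202]
orientation: [3.142, -0.0, -3.14]
force: [-1.9, 0.7, 2.5]
gripper_width: 0.384
grip_force: 15.0
time_s: 39.58
ee_pos: [0.5209, 0.0001, 0.2999]
orientation: [-3.142, 0.0, -3.14]
force: [0.2, 0.5, -0.5]
gripper_width: 0.998
grip_force: 0.0
jar (array([0.5204, 0.0016]), 0.0338, array([0.5206, 0.0036], dtype=float32), 0.0467, 125)
mat (array([0.5165, 0.0081]), 0.056, array([0.5093, 0.0154], dtype=float32), 0.0017, 104)
red 302 (array([0.5067, 0.3763]), 0.0464, array([0.5066, 0.3769], dtype=float32), 0.1226, 285)
blue 251 (array([0.4897, 0.3078]), 0.0439, array([0.49  , 0.3105], dtype=float32), 0.123, 236)
yellow 0 0
jar (array([0.5218, 0.002 ]), 0.0346, array([0.5217, 0.0019], dtype=float32), 0.0483, 589)
mat (array([ 0.5212, -0.0006]), 0.0614, array([ 0.516 , -0.0026], dtype=float32), 0.0034, 896)
red 0 0
blue 0 0
yellow 1212 (array([0.4756, 0.2357]), 0.0462, array([0.4756, 0.2306], dtype=float32), 0.1243, 1212)
[0.0552, 0.3011, 0.0229] [-0.0011, -0.0015, 0.786] 4.0 9.0
[0.0125, 0.4754, 0.0228] [-0.0011, -0.0015, 0.786] 7.0 9.0
```

View pics/wrist5.png

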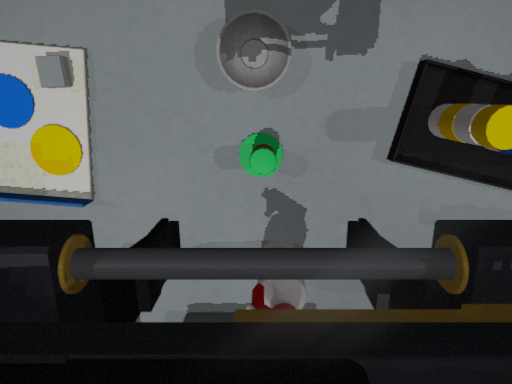

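The jar (263,160) stands on the mat (261,154), 2.7 mm off centre. Now the bottles go back, yellow first.

```bash
python3 -m creep '[[0.055,0.301,0.023,0,0,0.785,-1],[0.055,0.301,0.023,0,0,0.785,-1],[0.055,0.301,0.023,0,0,0.785,-1],[0.055,0.301,0.023,0,0,0.785,-1],[0.055,0.301,0.023,0,0,0.785,-1],[0.055,0.301,0.023,0,0,0.785,-1],[0.055,0.301,0.023,0,0,0.785,-1],[0.055,0.301,0.023,0,0,0.785,-1],[0.055,0.301,0.023,0,0,0.785,-1],[0.055,0.301,0.023,0,0,0.785,-1],[0.055,0.301,0.023,0,0,0.785,-1],[0.055,0.301,0.023,0,0,0.785,-1]]'
python3 - <<'E'
from h import *
rows((.4755,.2409,.0795,np.pi/2))
E
```

```text
time_s: 41.18
ee_pos: [0.4765, 0.2407, 0.2813]
orientation: [-3.141, 0.0, 1.574]
force: [-0.6, -0.5, -0.1]
gripper_width: 1.0
grip_force: 0.0
[0.0003, -0.0011, 0.2522] [-0.0004, 0.0001, 0.0018] 4.0 1.0
```

```bash
python3 -m creep '[[0,-0.001,0.07,0,0,0.0015,-1],[0,-0.001,0.14,0,0,0.0015,-1],[0,-0.001,0.2,0,0,0.0015,-1],[0,-0.001,0.25,0,0,0.0015,-1],[0,-0.001,0.25,0,0,0.0015,-1],[0,-0.001,0.25,0,0,0.0015,-1],[0,-0.001,0.25,0,0,0.0015,1],[0,-0.001,0.25,0,0,0.0015,1],[0,-0.001,0.25,0,0,0.0015,1],[0,-0.001,0.25,0,0,0.0015,1],[0,-0.001,0.25,0,0,0.0015,1],[0,-0.001,0.25,0,0,0.0015,1],[0,-0.001,0.25,0,0,0.0015,1],[0,-0.001,0.25,0,0,0.0015,1]]'
python3 - <<'E'
from h import *
rows((.5135,-.2728,.28,np.pi/2))
E
```

```text
time_s: 42.92
ee_pos: [0.4758, 0.2408, 0.0817]
orientation: [-3.141, 0.0, 1.57]
force: [-1.3, -0.7, 1.8]
gripper_width: 0.5
grip_force: 25.0
[-0.6419, 0.0477, -0.2478] [-0.0001, 0.0, -0.0005] 9.0 1.0
```

```bash
python3 -m creep '[[0,0,-0.06,0,0,0,1],[0,0,-0.12,0,0,0,1],[0,0,-0.2,0,0,0,1],[0,0,-0.248,0,0,0,1],[-0.07,0.047,-0.248,0,0,0,1],[-0.14,0.047,-0.248,0,0,0,1],[-0.21,0.047,-0.248,0,0,0,1],[-0.28,0.047,-0.248,0,0,0,1],[-0.35,0.047,-0.248,0,0,0,1],[-0.42,0.047,-0.248,0,0,0,1],[-0.49,0.047,-0.248,0,0,0,1],[-0.56,0.047,-0.248,0,0,0,1],[-0.6,0.047,-0.248,0,0,0,1],[-0.63,0.0475,-0.248,0,0,0,1],[-0.642,0.0475,-0.248,0,0,0,1],[-0.642,0.0475,-0.248,0,0,0,1],[-0.642,0.0475,-0.248,0,0,0,1],[-0.642,0.0475,-0.248,0,0,0,1]]'
python3 -m creep '[[0,0,0.07,0,0,0,1],[0,0,0.14,0,0,0,1],[0,0,0.2,0,0,0,1],[0,0,0.22,0,0,0,1],[0,0,0.23,0,0,0,1],[0,0,0.234,0,0,0,1],[0,0,0.234,0,0,0,1],[0,0,0.234,0,0,0,1]]'
python3 - <<'E'
from h import *
rows((.5135,-.2728,.0885,np.pi/2))
E
```

```text
time_s: 45.18
ee_pos: [0.5136, -0.2718, 0.2803]
orientation: [3.141, -0.0, 1.571]
force: [-0.4, -0.7, -1.3]
gripper_width: 0.499
grip_force: 25.0
time_s: 46.18
ee_pos: [0.5142, -0.2735, 0.0944]
orientation: [3.14, 0.001, 1.57]
force: [-0.1, 0.2, -1.9]
gripper_width: 0.503
grip_force: 25.0
[0.0008, -0.0008, 0.0074] [0.001, 0.0007, -0.0005] 1.0 1.0
```

```bash
python3 -m creep '[[0,0,0.0025,0,0,0,1],[0,0,0.005,0,0,0,1],[0,0,0.005,0,0,0,1],[0,0,0.005,0,0,0,1]]'
```

```text
time_s: 46.68
ee_pos: [0.5133, -0.2728, 0.0888]
orientation: [-3.141, -0.0, 1.57]
force: [0.4, 0.7, -1.5]
gripper_width: 0.501
grip_force: 25.0
```

```bash
python3 -m creep '[[0,0,0.0005,0,0,0,1],[0,0,0.0005,0,0,0,0.2],[0,0,0.0005,0,0,0,-0.4],[0,0,0.0005,0,0,0,-1],[0,0,0,0,0,0,-1],[0,0,0,0,0,0,-1],[0,0,0,0,0,0,-1],[0,0,-0.07,0,0,0,-1],[0,0,-0.14,0,0,0,-1],[0,0,-0.2,0,0,0,-1],[0,0,-0.24,0,0,0,-1],[0,0,-0.24,0,0,0,-1],[0,0,-0.24,0,0,0,-1]]'
python3 - <<'E'
from h import *
rows((.492,.3113,.28,np.pi/2))
E
```

```text
time_s: 48.3
ee_pos: [0.513, -0.2725, 0.2798]
orientation: [-3.14, -0.001, 1.57]
force: [-0.6, 0.7, -1.5]
gripper_width: 0.998
grip_force: 0.0
[0.7298, -0.0269, 0.0004] [-0.0006, -0.0004, -0.0005] 10.0 1.0
```

```bash
python3 -m creep '[[0.08,-0.027,0,0,0,0,-1],[0.16,-0.027,0,0,0,0,-1],[0.24,-0.027,0,0,0,0,-1],[0.32,-0.027,0,0,0,0,-1],[0.4,-0.027,0,0,0,0,-1],[0.48,-0.027,0,0,0,0,-1],[0.56,-0.027,0,0,0,0,-1],[0.64,-0.027,0,0,0,0,-1],[0.7,-0.027,0,0,0,0,-1],[0.73,-0.027,0,0,0,0,-1],[0.73,-0.027,0,0,0,0,-1],[0.73,-0.027,0,0,0,0,-1],[0.73,-0.027,0,0,0,0,-1],[0.73,-0.027,0,0,0,0,-1]]'
python3 -m creep '[[0,0,0.07,0,0,0,-1],[0,0,0.14,0,0,0,-1],[0,0,0.2,0,0,0,-1],[0,0,0.25,0,0,0,-1],[0,0,0.25,0,0,0,-1],[0,0,0.25,0,0,0,-1],[0,0,0.25,0,0,0,1],[0,0,0.25,0,0,0,1],[0,0,0.25,0,0,0,1],[0,0,0.25,0,0,0,1],[0,0,0.25,0,0,0,1],[0,0,0.25,0,0,0,1],[0,0,0.25,0,0,0,1],[0,0,0.25,0,0,0,1]]'
python3 - <<'E'
from h import *
rows((.4519,-.3247,.28,np.pi/2))
E
```

```text
time_s: 50.05
ee_pos: [0.4927, 0.3101, 0.281]
orientation: [3.141, 0.0, 1.568]
force: [-0.5, -0.6, 0.6]
gripper_width: 1.0
grip_force: 0.0
time_s: 51.8
ee_pos: [0.4923, 0.3112, 0.0809]
orientation: [-3.141, 0.0, 1.57]
force: [-0.6, 1.3, 0.7]
gripper_width: 0.501
grip_force: 25.0
[-0.7949, -0.0498, -0.2488] [-0.0001, 0.0, -0.0005] 11.0 1.0
```

```bash
python3 -m creep '[[0,0,-0.06,0,0,0,1],[0,0,-0.12,0,0,0,1],[0,0,-0.2,0,0,0,1],[0,0,-0.249,0,0,0,1],[-0.07,-0.05,-0.249,0,0,0,1],[-0.14,-0.05,-0.249,0,0,0,1],[-0.21,-0.05,-0.249,0,0,0,1],[-0.28,-0.05,-0.249,0,0,0,1],[-0.35,-0.05,-0.249,0,0,0,1],[-0.42,-0.05,-0.249,0,0,0,1],[-0.49,-0.05,-0.249,0,0,0,1],[-0.56,-0.05,-0.249,0,0,0,1],[-0.63,-0.05,-0.249,0,0,0,1],[-0.7,-0.05,-0.249,0,0,0,1],[-0.75,-0.05,-0.249,0,0,0,1],[-0.78,-0.05,-0.249,0,0,0,1],[-0.795,-0.05,-0.249,0,0,0,1],[-0.795,-0.05,-0.249,0,0,0,1],[-0.795,-0.05,-0.249,0,0,0,1],[-0.795,-0.05,-0.249,0,0,0,1]]'
python3 -m creep '[[0,0,0.07,0,0,0,1],[0,0,0.14,0,0,0,1],[0,0,0.2,0,0,0,1],[0,0,0.22,0,0,0,1],[0,0,0.23,0,0,0,1],[0,0,0.234,0,0,0,1],[0,0,0.234,0,0,0,1],[0,0,0.234,0,0,0,1]]'
python3 - <<'E'
from h import *
rows((.4519,-.3247,.0877,np.pi/2))
E
```

```text
time_s: 54.3
ee_pos: [0.452, -0.3237, 0.2804]
orientation: [3.141, 0.0, 1.571]
force: [0.4, 0.4, -1.7]
gripper_width: 0.499
grip_force: 25.0
time_s: 55.3
ee_pos: [0.4524, -0.3255, 0.0944]
orientation: [3.14, 0.002, 1.57]
force: [0.1, -0.0, -1.0]
gripper_width: 0.5
grip_force: 25.0
[0.001, -0.0007, 0.0083] [0.0009, 0.0008, -0.0005] 1.0 1.0
```

```bash
python3 -m creep '[[0,0,0.003,0,0,0,1],[0,0,0.006,0,0,0,1],[0,0,0.006,0,0,0,1],[0,0,0.006,0,0,0,1]]'
python3 -m creep '[[0,0,0.0005,0,0,0,1],[0,0,0.0005,0,0,0,0.2],[0,0,0.0005,0,0,0,-0.4],[0,0,0.0005,0,0,0,-1],[0,0,0,0,0,0,-1],[0,0,0,0,0,0,-1],[0,0,0,0,0,0,-1],[0,0,-0.07,0,0,0,-1],[0,0,-0.14,0,0,0,-1],[0,0,-0.2,0,0,0,-1],[0,0,-0.24,0,0,0,-1],[0,0,-0.24,0,0,0,-1],[0,0,-0.24,0,0,0,-1]]'
python3 - <<'E'
from h import *
rows((.5097,.3803,.28,np.pi/2))
E
```

```text
time_s: 55.8
ee_pos: [0.4516, -0.3247, 0.088]
orientation: [-3.141, -0.0, 1.57]
force: [0.2, 0.9, -1.3]
gripper_width: 0.5
grip_force: 25.0
time_s: 57.42
ee_pos: [0.4513, -0.3244, 0.279]
orientation: [-3.141, -0.001, 1.57]
force: [0.4, 0.6, 0.1]
gripper_width: 0.997
grip_force: 0.0
[0.881, 0.0721, -0.0005] [-0.0005, -0.0005, -0.0005] 12.0 1.0
```

```bash
python3 -m creep '[[0.08,0.072,0,0,0,0,-1],[0.16,0.072,0,0,0,0,-1],[0.24,0.072,0,0,0,0,-1],[0.32,0.072,0,0,0,0,-1],[0.4,0.072,0,0,0,0,-1],[0.48,0.072,0,0,0,0,-1],[0.56,0.072,0,0,0,0,-1],[0.64,0.072,0,0,0,0,-1],[0.72,0.072,0,0,0,0,-1],[0.8,0.072,0,0,0,0,-1],[0.86,0.072,0,0,0,0,-1],[0.881,0.072,0,0,0,0,-1],[0.881,0.072,0,0,0,0,-1],[0.881,0.072,0,0,0,0,-1],[0.881,0.072,0,0,0,0,-1]]'
python3 -m creep '[[0,0,0.07,0,0,0,-1],[0,0,0.14,0,0,0,-1],[0,0,0.2,0,0,0,-1],[0,0,0.25,0,0,0,-1],[0,0,0.25,0,0,0,-1],[0,0,0.25,0,0,0,-1],[0,0,0.25,0,0,0,1],[0,0,0.25,0,0,0,1],[0,0,0.25,0,0,0,1],[0,0,0.25,0,0,0,1],[0,0,0.25,0,0,0,1],[0,0,0.25,0,0,0,1],[0,0,0.25,0,0,0,1],[0,0,0.25,0,0,0,1]]'
python3 - <<'E'
from h import *
rows((.504,-.389,.28,np.pi/2))
E
```

```text
time_s: 59.3
ee_pos: [0.5102, 0.3785, 0.2796]
orientation: [-3.141, 0.001, 1.568]
force: [0.1, 0.4, 0.4]
gripper_width: 1.005
grip_force: 0.0
time_s: 61.05
ee_pos: [0.5099, 0.3799, 0.0801]
orientation: [-3.141, 0.0, 1.57]
force: [-0.6, 0.3, 0.2]
gripper_width: 0.501
grip_force: 25.0
[-0.9612, -0.0066, -0.2499] [-0.0001, 0.0, -0.0005] 13.0 1.0
```

```bash
python3 -m creep '[[0,0,-0.06,0,0,0,1],[0,0,-0.12,0,0,0,1],[0,0,-0.2,0,0,0,1],[0,0,-0.25,0,0,0,1],[-0.07,-0.006,-0.25,0,0,0,1],[-0.14,-0.006,-0.25,0,0,0,1],[-0.21,-0.006,-0.25,0,0,0,1],[-0.28,-0.006,-0.25,0,0,0,1],[-0.35,-0.006,-0.25,0,0,0,1],[-0.42,-0.006,-0.25,0,0,0,1],[-0.49,-0.006,-0.25,0,0,0,1],[-0.56,-0.006,-0.25,0,0,0,1],[-0.63,-0.006,-0.25,0,0,0,1],[-0.7,-0.006,-0.25,0,0,0,1],[-0.77,-0.006,-0.25,0,0,0,1],[-0.84,-0.0065,-0.25,0,0,0,1],[-0.9,-0.0065,-0.25,0,0,0,1],[-0.94,-0.0065,-0.25,0,0,0,1],[-0.961,-0.0065,-0.25,0,0,0,1],[-0.961,-0.0065,-0.25,0,0,0,1]]'
python3 -m creep '[[0,0,0,0,0,0,1],[0,0,0.07,0,0,0,1],[0,0,0.14,0,0,0,1],[0,0,0.2,0,0,0,1],[0,0,0.22,0,0,0,1],[0,0,0.23,0,0,0,1],[0,0,0.234,0,0,0,1],[0,0,0.234,0,0,0,1],[0,0,0.234,0,0,0,1]]'
python3 - <<'E'
from h import *
rows((.504,-.389,.0869,np.pi/2))
E
```

```text
time_s: 63.55
ee_pos: [0.5038, -0.3891, 0.2795]
orientation: [-3.141, -0.001, 1.569]
force: [-0.8, 0.5, -1.8]
gripper_width: 0.501
grip_force: 25.0
time_s: 64.68
ee_pos: [0.5048, -0.3896, 0.0945]
orientation: [3.14, 0.002, 1.57]
force: [0.7, 0.6, -1.2]
gripper_width: 0.498
grip_force: 25.0
[0.0007, -0.001, 0.0095] [0.0009, 0.0009, -0.0005] 1.0 1.0
```

```bash
python3 -m creep '[[0,0,0.0035,0,0,0,1],[0,0,0.007,0,0,0,1],[0,0,0.007,0,0,0,1],[0,0,0.007,0,0,0,1]]'
python3 -m creep '[[0,0,0.0005,0,0,0,1],[0,0,0.0005,0,0,0,0.2],[0,0,0.0005,0,0,0,-0.4],[0,0,0.0005,0,0,0,-1],[0,0,0,0,0,0,-1],[0,0,0,0,0,0,-1],[0,0,0,0,0,0,-1],[0,0,-0.07,0,0,0,-1],[0,0,-0.14,0,0,0,-1],[0,0,-0.2,0,0,0,-1],[0,0,-0.26,0,0,0,-1],[0.07,-0.05,-0.32,0,0,0,-1],[0.07,-0.05,-0.34,0,0,0,-1],[0.07,-0.05,-0.34,0,0,0,-1],[0.07,-0.05,-0.34,0,0,0,-1]]'
python3 - <<'E'
from h import *
for n in("wrist","top"):
    s=grab(n); cv2.imwrite(f"pics/{n}6.png",s["frame"][:,:,::-1]); Z=s["P"][...,2]
    for c in("red","blue","yellow"):
        m=col(s,c)&(Z>.124)&(Z<.138)&(s["P"][...,1]<-.1); print(c,circ(s,big(m),.131) if m.any() else None)
    m=col(s,"green",60)&(abs(Z-.047)<.008); print("jar",circ(s,big(m),.048) if m.any() else None)
E
```

```text
time_s: 65.18
ee_pos: [0.5039, -0.3888, 0.0871]
orientation: [-3.141, -0.0, 1.57]
force: [-0.3, -0.1, -1.2]
gripper_width: 0.496
grip_force: 25.0
time_s: 67.05
ee_pos: [0.4641, -0.3329, 0.3584]
orientation: [-3.141, -0.0, 1.57]
force: [0.3, -0.8, -0.7]
gripper_width: 0.997
grip_force: 0.0
red (array([ 0.5027, -0.3862]), 0.0449, array([ 0.5023, -0.3862], dtype=float32), 0.1312, 992)
blue (array([ 0.4506, -0.3252]), 0.0438, array([ 0.4508, -0.325 ], dtype=float32), 0.1313, 1087)
yellow (array([ 0.5115, -0.2727]), 0.0439, array([ 0.5115, -0.2726], dtype=float32), 0.1313, 1220)
jar None
red (array([ 0.5016, -0.3867]), 0.0442, array([ 0.5025, -0.3852], dtype=float32), 0.1295, 264)
blue (array([ 0.4492, -0.3248]), 0.0456, array([ 0.449 , -0.3253], dtype=float32), 0.13, 316)
yellow (array([ 0.5101, -0.272 ]), 0.0446, array([ 0.5099, -0.2724], dtype=float32), 0.1298, 294)
jar (array([0.5204, 0.0009]), 0.0344, array([0.5202, 0.0014], dtype=float32), 0.0466, 149)
```

View pics/wrist6.png

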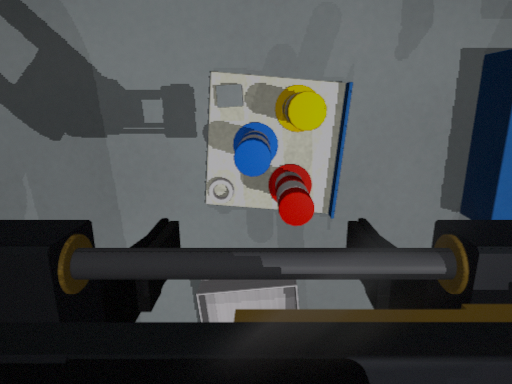

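All three bottles stand upright on their own discs (yellow 303,110; blue 254,152; red 293,195), within 2–3 mm of the disc centres. The jar stands on the mat and the robot is clear, so I'm handing the job in.

```bash
python3 -c "
from cell import *
print(finish_job())"
```

```text
the job is handed in; nothing more can be done
None
```

The job is handed in at about 67 s of the 150 s allowed: all three bottles stood in the tray while the jar was moved, the jar now stands on the green mat about 3 mm off centre, and each bottle is back on the disc of its own colour within about 3 mm (the hand-in gave no verdict).

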